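Start the fan, then push the degreasing hood's sash up to its working mark

ROBOT

A 7-joint arm with a two-finger parallel gripper is mounted at the origin on the work surface. World frame = base frame: x ahead of the robot, y to its left, z up, the work surface at z = 0. Lengths are in m, angles in rad, forces in N, time in s.
With the tool pointing down it reaches from about 0.4 to 0.85 m from the base axis. Payload 10.4 kg.
Tool frame: the origin (TCP) lies midway between the tips of the shut fingers; the grasp point (between the pads) lies 19 mm behind it; z points along the fingers, y is the line along which they close (so a half turn about z gives the same grasp; the last joint's range is limited). The gripper opens to 85 mm and grips with 20 to 120 N. Pads are 22 mm wide; open, the fingers measure 114 mm over their backs; the gripper's body (76 mm by 85 mm) begins 54 mm behind the grasp point. The pads swing forward as they close: fully open they stand 13 mm farther back than shut.
Start: joints at [1.3, 0.332, -0.065, 1.46, 0.022, 1.35, -0.088], TCP at [0.153, -0.606, 0.196] pointing down, gripper open.
Joint ranges: [-2.6, 2.6], [-0.5, 2.12], [-1.47, 1.34], [0.16, 2.42], [-1.27, 4.41], [0.06, 2.06], [-2.6, 2.6]. Speed limits (rad/s): [2.22, 2.22, 2.79, 2.79, 3.14, 3.14, 3.14].

INTERFACE

Orientations are given as a unit quaternion [x, y, z, w].
In Python, from workcell import get_obs, camera, camera_params, hand_in gives the robot as it stands.
- The arm moves only by the tool carry_out, never from a script. Its argument "commands" is a list that holds one entry, the list of rows, each a list of 6 numbers: the shift along the tool's x, y, z in units of 40 mm (1.0 is 40 mm), then the turn, a rotation vector about the tool's x, y, z in units of 6 degrees (1.0 is 6 degrees). In form: [[[x, y, z, ax, ay, az], ...]]. A call has 1 to 20 rows; each row shifts and turns the commanded pose from where the row before left it, along the tool's axes as they then stand; what a row does not reach is not made up. A row lasts 1/12 s, in which the tool goes at most 41.7 mm and 7.16 degrees, less where a joint would pass 70% of its speed; a pose out of reach is approached as far as the arm can. A call is refused whole if a number of a shift passes 1 or a number of a turn 1, either way. A call with a gripper value outside its range is refused whole. "hand" is the closure, from -1 (fully open) to 1 (shut), set as the call begins (left out, the last holds). The fingers move at their own pace and stop on an object; "force" is the grip in N (left out, the last holds). Time passes only in rows, so rows that do not move let the fingers close. It gives the time, the measured TCP pose, the force, the opening and the grip force at its end, in the units of the state.
- get_obs(): the state, without advancing time (a new reading comes with each control period).
- camera(name): name is "scene" or "top" or "wrist"; returns the picture (420x560x3 uint8, red, green, blue); there is no depth.
- camera_params(name): a dict with "mtx" (3x3 intrinsics, pixels), "R" (3x3) and "t" (3): a world point X has camera coordinates R X + t. Camera axes: x right, y down, z forward; pixel columns grow to the right and rows downward; lengths in m; the calibration is good to about 2 mm. A picture is of the moment at which its call begins: read the wrist's pose just before it. camera_params takes no time and is no camera call; for the wrist camera it gives the pose at the moment of the call.
- hand_in(): hands the job in; it is judged then, once.
The state is a dict: "clock": time; "joint_pos": joint angles; "joint_velocities": joint speeds; "tau": joint torques, N m; "position": TCP position; "ee_rot": TCP orientation; "ft_force": force on the tool from outside, world axes, zero at the start; "torque": the same for the moment, N m; "grip_width": opening from 0.0 (shut) to 1.0 (fully open); "grasp_force": force on a finger pad.
Only numpy, scipy, OpenCV 4.12 (cv2) and the standard library are available. Lean on these libraries where they do the work, as an engineer would, in place of code of your own. Each camera call takes 0.05 s, during which the arm holds its last target. There are 200 camera calls.

TASK

Get the degreasing hood ready for work: press the green start button of the fan, and only then push the hood's sliding window up smoothly from beneath its yellow lip until the green arrow clamped on the frame points at the lip. Take the fingers away and leave the window standing there. Push only: do not pinch the lip, do not press the red button, and leave the arrow and everything else on the bench where it is.

Things in the scene. Friction and masses are not known exactly. Their poses are not given: they have to be found in the camera images.
- hood: bench-top degreasing hood, fixed: grey base 300 mm deep, 500 wide, 95 high; above it an aluminium frame with clear panes to 600 mm height and a fan box to 690. Its front faces the robot (-x of its frame) and leans back, away from the robot, by 18 degrees. Origin at the centre of its underside, x to its rear, y to the robot's left, z up
- sash: the hood's clear sliding window, 428 mm wide, 260 high, 6 thick, yellow lip along its lower edge. Slides 240 mm up the leaning front from shut; counterweighted: takes 2 to 7 N to push either way and stays where left. Origin: middle of the pane's lower edge; z up along the slide (leaning 18 degrees away from the robot), y to the robot's left along the lip, -x out towards the robot
- lip_front (a point): middle of the yellow lip's front face, half-way along and half-way up. The lip is a bar 396 mm long (y), 24 mm high (along the slide), standing 37 mm out from the pane towards the robot. Its underside is free: nothing beneath it down to the bench, in front of the base, but low hand tools. Axes as sash
- lip_edge (a point): middle of the lip's lower front edge, 12 mm below lip_front along the slide. The underside of the lip runs from here 37 mm back to the pane. Axes as sash
- mark (a point): tip of the green arrow clip (38 x 26 x 14 mm, pointing at the lip's track) clamped on the frame's upright at the robot's right (-y) end of the lip, 3 mm clear of it. The window is at working height when this tip and lip_front have the same z along the slide: the arrow then points at the middle of the lip. Axes as sash
- starter: fan starter box, fixed to the bench: grey, 112 mm (x) by 70 mm (y), 55 mm high, with two round push buttons on top on its x axis, 56 mm apart: green start at its +x end, red stop at its -x end. It may stand on either side in front of the hood. Origin at the centre of its underside
- start_top (a point): centre of the top face of the green start button, 24 mm in diameter, about 78 mm above the bench; it is pressed straight down
- start (a joint): travel of the green start button: 0 released, 0.006 m fully down (5 N); springs back
- stop (a joint): travel of the red stop button (24 mm diameter, 56 mm from the green one): 0 released, 0.006 m fully down; not to be pressed
- parts_tray: loose white tray 120 x 150 x 48 mm with bolts, in front of the hood on the side where the starter is not; leave alone. Origin under its centre
- screwdriver: loose screwdriver, 200 mm long, up to 35 mm high, lying across in front of the hood; leave alone. Origin under its middle, x along the shaft
- pliers: loose pliers with red handles, 170 mm long, 17 mm high, lying to the robot's left; leave alone
- chalk: loose white chalk stick 85 x 20 x 14 mm, lying across nearer to the robot than the screwdriver; leave alone
- spray_can: loose red spray can, 66 mm diameter, 190 mm high, standing left of the hood; leave alone
- nut_jar: loose amber jar, 74 mm diameter, 95 mm high, standing right of the hood; leave alone
- hammer: loose hammer, 280 mm long, lying to the robot's right; leave alone
Mind the look-alikes: they are no part of the job. Leave any purple or turquoise look-alike of the starter alone.

How it is judged:
By the outcome, as a careful person would: the job done as asked, in the order asked, and still so for the second after the job is handed in, with the robot touching nothing.
It also fails if it takes over 48 s, if anything falls off the work surface, if the arm or the gripper's body presses on something with over 40 N, if the wrist force passes 120 N, or if a joint passes its speed limit or range.

## Working session

There is one attempt and no reset: what is moved stays moved. The work goes in short steps, Python scripts to look and compute and a tool call to move; the robot and the scene stay as the last step left them, time stands still between calls to the robot, and variables do not carry over. Pictures are saved under pics/ and viewed, at most 10 in all, crops included, and the job is handed in when it is done.

Besides the shell and the picture viewer there is one more tool, called after "Emit:" in YAML: its name, and indented under it one key for each argument. carry_out: Moves the arm, as the interface text tells. Its arguments: {"type":"object","properties":{"commands":{"type":"array"},"hand":{"type":"number"},"force":{"type":"number"}},"required":["commands"]}

```bash
mkdir -p pics; python3 - <<'E'
from workcell import *
import cv2,numpy as np
for n in("scene","top"):
    cv2.imwrite(f"pics/{n}0.png",camera(n)[:,:,::-1]); p=camera_params(n); print(n,np.round(p["mtx"],1).tolist(),np.round(p["R"],3).tolist(),np.round(p["t"],3).tolist())
o=get_obs();print(o["clock"],o["position"],o["ee_rot"])
E
```

```text
scene [[447.4, 0.0, 278.2], [0.0, 447.4, 206.9], [0.0, 0.0, 1.0]] [[0.792, 0.611, 0.012], [0.512, -0.652, -0.559], [-0.334, 0.449, -0.829]] [-0.371, -0.176, 1.584]
top [[431.9, 0.0, 279.3], [0.0, 431.9, 215.1], [0.0, 0.0, 1.0]] [[0.026, -1.0, 0.017], [-0.993, -0.028, -0.115], [0.116, -0.014, -0.993]] [-0.022, 0.487, 1.225]
0.1 [ 0.15319717 -0.60553398  0.19479723] [ 9.92334503e-01  1.23579195e-01 -9.92802831e-05 -6.38287537e-04]
```

View pics/scene0.png

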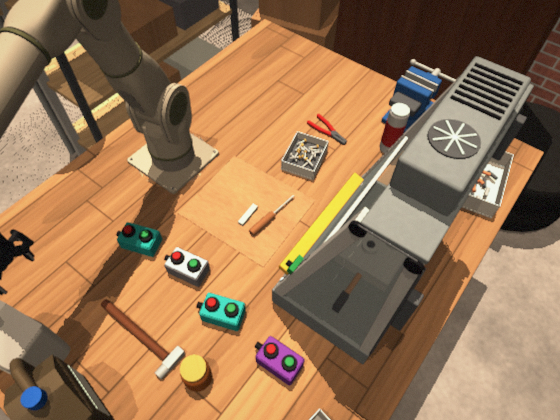

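View pics/top0.png

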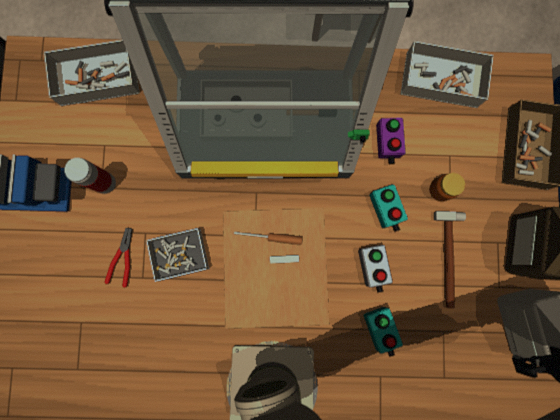

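The scene shows four starter-like boxes. In the top view they are purple (391,138), turquoise (388,206), grey (376,267) and dark teal (383,330). Only the grey one fits the description, and it is at (187,266) in the scene view. The arrow is at top (358,134) and scene (293,264). The yellow lip is at top (192–338,169). I'll confirm these in one enlarged mosaic.

```bash
cat > h.py <<'E'
from workcell import *
import cv2,numpy as np
from scipy.spatial.transform import Rotation as Rot
def tri(obs):
    P=[];x=[]
    A=[]
    for n,(u,v) in obs:
        p=n if isinstance(n,dict) else camera_params(n)
        M=np.array(p["mtx"])@np.c_[p["R"],p["t"]]
        A+= [u*M[2]-M[0],v*M[2]-M[1]]
    X=np.linalg.svd(np.array(A))[2][-1];return X[:3]/X[3]
def ray(n,u,v):
    p=n if isinstance(n,dict) else camera_params(n);R=np.array(p["R"]);d=R.T@np.linalg.inv(p["mtx"])@[u,v,1];return -R.T@p["t"],d
def onz(n,u,v,z):
    c,d=ray(n,u,v);return c+d*(z-c[2])/d[2]
def proj(n,X):
    p=n if isinstance(n,dict) else camera_params(n);q=np.array(p["mtx"])@(np.array(p["R"])@X+p["t"]);return q[:2]/q[2]
E
python3 - <<'E'
from h import *
s=cv2.imread("pics/scene0.png");t=cv2.imread("pics/top0.png")
c=lambda im,x,y,w,h:cv2.resize(im[y:y+h,x:x+w],(400,300),interpolation=cv2.INTER_CUBIC)
# scale: 80x60 ->5x
cv2.imwrite("pics/m.png",np.vstack([np.hstack([c(t,336,236,80,60),c(s,147,236,80,60)]),np.hstack([c(t,310,115,80,60),c(s,260,230,80,60)])]))
print("start z=.078",onz("top",376,256,.078),onz("scene",201,267,.078)," red",onz("top",380,277,.078))
E
```

```text
start z=.078 [ 0.37563365 -0.27866148  0.078     ] [ 0.40717328 -0.27681318  0.078     ]  red [ 0.31835009 -0.2896979   0.078     ]
```

View pics/m.png

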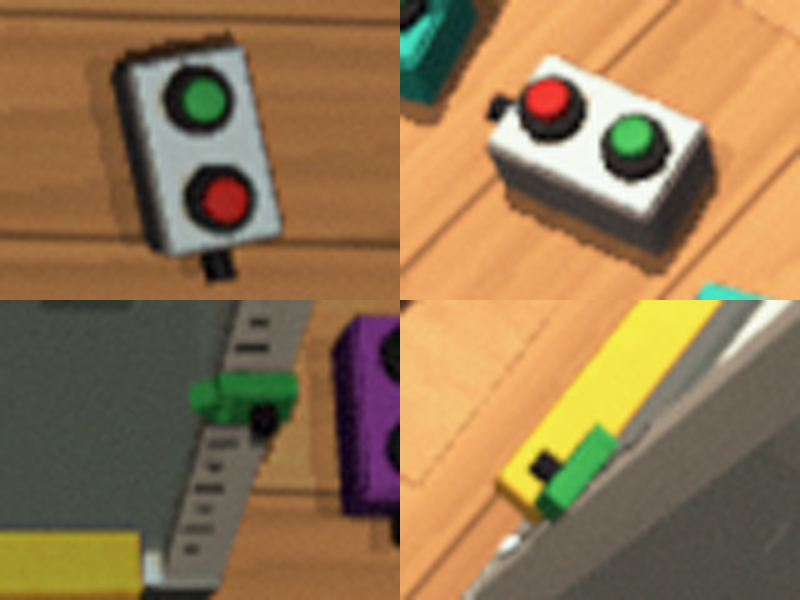

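```bash
python3 - <<'E'
from h import *
print("start",tri([("top",(376.8,256)),("scene",(193.4,262.6))]),onz("top",376.8,256,.078),onz("scene",193.4,262.6,.078))
print("red",onz("top",336+44.8,236+39.5,.078),onz("scene",147+147/5,236+19.5,.078))
for n in("top","scene"):
    h=cv2.cvtColor(cv2.imread(f"pics/{n}0.png"),cv2.COLOR_BGR2HSV)
    for c,(a,b) in {"yel":((24,150,90),(34,255,255)),"grn":((50,150,50),(75,255,255))}.items():
        m=cv2.inRange(h,a,b)
        for k in cv2.findContours(m,0,1)[0]:
            if cv2.contourArea(k)>60: print(n,c,cv2.contourArea(k),cv2.approxPolyDP(k,2,True)[:,0].tolist())
print("arrow tip",tri([("top",(348.4,134.6)),("scene",(300,256))]))
E
```

```text
start [ 0.37741103 -0.28022177  0.07435624] [ 0.37569166 -0.28088342  0.078     ] [ 0.38078982 -0.27994213  0.078     ]
red [ 0.3224972  -0.29191432  0.078     ] [ 0.32692229 -0.29338511  0.078     ]
top yel 1631.0 [[191, 173], [337, 172], [336, 161], [193, 161]]
top grn 119.5 [[348, 133], [352, 138], [359, 138], [363, 134], [366, 138], [368, 131], [353, 130]]
scene yel 261.0 [[195, 356], [189, 371], [183, 367], [187, 367], [185, 364], [189, 364], [188, 361], [191, 359], [184, 365], [182, 362], [181, 373], [187, 379], [196, 379], [204, 371], [200, 373], [201, 365], [197, 361], [200, 359]]
scene yel 1224.0 [[355, 173], [281, 263], [287, 269], [285, 263], [288, 260], [292, 262], [299, 254], [304, 254], [362, 180]]
scene grn 79.0 [[302, 258], [299, 256], [288, 271], [292, 271]]
arrow tip [ 0.65821805 -0.16566008  0.27174074]
```

Emit:
carry_out:
  commands:
    - [[0.62, -0.54, 0, 0, 0, 0], [0.62, -0.54, 0, 0, 0, 0], [0.62, -0.54, 0, 0, 0, 0], [0.62, -0.54, 0, 0, 0, 0], [0.62, -0.54, 0, 0, 0, 0], [0.62, -0.54, 0, 0, 0, 0], [0.62, -0.54, 0, 0, 0, 0], [0.62, -0.54, 0, 0, 0, 0], [0.62, -0.54, 0, 0, 0, 0], [0.62, -0.54, 0, 0, 0, 0], [0.62, -0.54, 0, 0, 0, 0], [0.62, -0.54, 0, 0, 0, 0], [0, 0, 0, 0, 0, 0], [0, 0, 0, 0, 0, 0]]
  hand: 1

```text
clock: 1.27
position: [0.379, -0.2802, 0.1954]
ee_rot: [0.992, 0.125, -0.0, 0.0]
ft_force: [-0.8, -1.0, 0.1]
grip_width: 0.0
grasp_force: 0.0
```

```bash
python3 - <<'E'
from h import *
o=get_obs();p=camera_params("wrist");print(o["clock"],o["position"],o["ee_rot"],o["grip_width"],o["ft_force"])
cv2.imwrite("pics/w1.png",camera("wrist")[:,:,::-1])
h=cv2.cvtColor(cv2.imread("pics/w1.png"),cv2.COLOR_BGR2HSV)
for nm,(a,b) in {"grn":((50,130,40),(75,255,255)),"red":((0,170,60),(6,255,255))}.items():
  for k in cv2.findContours(cv2.inRange(h,a,b),0,1)[0]:
    if cv2.contourArea(k)>80:
      (u,v),r=cv2.minEnclosingCircle(k);print(nm,u,v,r,onz(p,u,v,.078))
R=lambda:0
A=tri([("top",(337,172.5)),("scene",(281,263))]);B=tri([("top",(191,173.5)),("scene",(355,173))]);print("lip R,L",A,B,np.linalg.norm(A-B))
E
```

```text
1.2667 [ 0.37902988 -0.28018459  0.19543207] [ 9.92099935e-01  1.25450037e-01 -8.77295208e-05  1.38900725e-05] 0.00041184813419461764 [-0.817124   -1.00970934  0.12390986]
grn 280.067626953125 192.9350128173828 12.114648818969727 [ 0.37765681 -0.28018311  0.078     ]
grn 371.4583435058594 12.541666984558105 17.044254302978516 [ 0.54733313 -0.31553349  0.078     ]
red 278.0 244.5 11.412812232971191 [ 0.32378094 -0.29182251  0.078     ]
red 373.5939636230469 81.26509857177734 13.97779655456543 [ 0.49723667 -0.33516443  0.078     ]
lip R,L [ 0.59488903 -0.1568312   0.14389941] [0.58356545 0.23393338 0.13286563] 0.39108428986455956
```

View pics/w1.png

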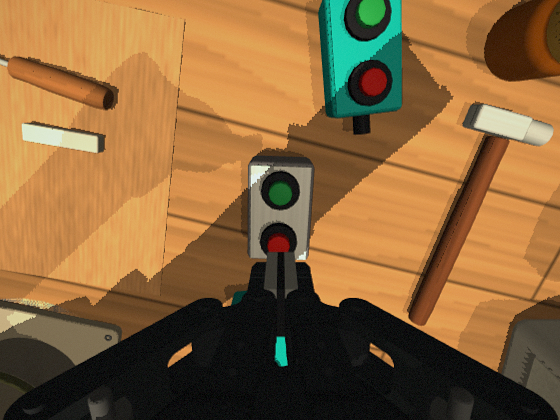

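The wrist view shows the grey starter directly below: green at (280,193), red at (278,244). Both agree with my measured positions and the 56 mm spacing. Pressing green now.

Emit:
carry_out:
  commands:
    - [[-0.03, 0, 0.69, 0, 0, 0], [0, 0, 0.69, 0, 0, 0], [0, 0, 0.69, 0, 0, 0], [0, 0, 0.5, 0, 0, 0], [0, 0, 0.2, 0, 0, 0], [0, 0, 0.12, 0, 0, 0], [0, 0, 0.1, 0, 0, 0], [0, 0, 0.07, 0, 0, 0], [0, 0, 0, 0, 0, 0]]

```text
clock: 2.07
position: [0.3773, -0.2824, 0.0735]
ee_rot: [0.992, 0.123, 0.0, 0.0]
ft_force: [-0.1, -0.7, -0.2]
grip_width: 0.002
grasp_force: 0.0
```

Emit:
carry_out:
  commands:
    - [[0, 0, 0.06, 0, 0, 0], [0, 0, 0.06, 0, 0, 0], [0, 0, 0, 0, 0, 0]]

```text
clock: 2.32
position: [0.3771, -0.282, 0.0683]
ee_rot: [0.992, 0.124, 0.0, 0.0]
ft_force: [-0.0, -0.1, 0.5]
grip_width: 0.001
grasp_force: 0.0
```

Emit:
carry_out:
  commands:
    - [[0, 0, 0.06, 0, 0, 0], [0, 0, 0, 0, 0, 0]]

```text
clock: 2.48
position: [0.377, -0.2819, 0.0657]
ee_rot: [0.992, 0.124, -0.0, -0.0]
ft_force: [-1.0, 0.6, -0.5]
grip_width: 0.0
grasp_force: 0.0
```

```bash
python3 - <<'E'
from h import *
o=get_obs();print(o["clock"],o["position"],o["grip_width"],o["ft_force"])
w=camera("wrist")[:,:,::-1];s=camera("scene")[:,:,::-1]
c=lambda im,x,y,w,h:cv2.resize(im[y:y+h,x:x+w],(400,300),interpolation=cv2.INTER_CUBIC)
cv2.imwrite("pics/m2.png",np.hstack([c(w,180,150,200,150),c(s,140,220,100,75)]))
E
```

```text
2.4833 [ 0.37700798 -0.2818879   0.06569607] 0.0002246941283377485 [-0.97956203  0.56434936 -0.47956061]
```

View pics/m2.png

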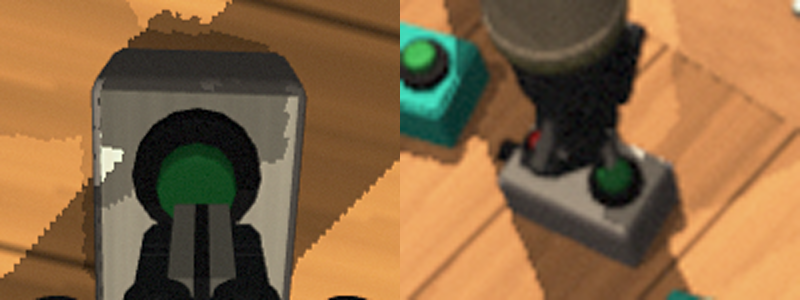

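```bash
python3 - <<'E'
from h import *
o=get_obs();P=o["position"]
p=camera_params("wrist");print("tcp in wrist",proj(p,P),"in scene",proj("scene",P),proj("top",P), "cam",-np.array(p["R"]).T@p["t"])
G=np.array([.3777,-.2802,0])
for z in (.066,.072,.078): print(z,proj(p,G+[0,0,z]),proj("scene",G+[0,0,z]))
# observed green button circle in current wrist picture (crop px/2+[180,150])
print([onz(p,180+197/2,150+181/2,z).round(4) for z in(.066,.072,.078)])
print(np.round(Rot.from_quat(o["ee_rot"]).as_matrix(),3).tolist())
E
```

```text
tcp in wrist [280.60654907 237.16332335] in scene [192.58730436 264.30003846] [376.1262557  255.60033027] cam [ 0.44853648 -0.26348622  0.24568416]
0.066 [278.16696992 235.69174421] [193.15850617 263.98014342]
0.072 [278.10861667 239.4415883 ] [192.85168158 263.02430002]
0.078 [278.04658154 243.42803402] [192.54244905 262.06095524]
[array([ 0.3746, -0.2812,  0.066 ]), array([ 0.3771, -0.2806,  0.072 ]), array([ 0.3796, -0.28  ,  0.078 ])]
[[0.969, 0.245, -0.0], [0.245, -0.969, -0.0], [-0.0, 0.0, -1.0]]
```

Emit:
carry_out:
  commands:
    - [[0, 0, 0.06, 0, 0, 0], [0, 0, 0, 0, 0, 0]]

```text
clock: 2.75
position: [0.377, -0.2819, 0.0632]
ee_rot: [0.992, 0.124, -0.0, -0.0]
ft_force: [-0.5, 0.3, 0.2]
grip_width: 0.003
grasp_force: 0.0
```

```bash
python3 - <<'E'
from h import *
o=get_obs();print(o["clock"],o["position"],o["grip_width"],o["ft_force"])
w=camera("wrist")[:,:,::-1];s=camera("scene")[:,:,::-1]
c=lambda im,x,y,w,h:cv2.resize(im[y:y+h,x:x+w],(400,400),interpolation=cv2.INTER_CUBIC)
cv2.imwrite("pics/m3.png",np.hstack([c(w,200,190,150,150),c(s,160,230,56,56)]))
E
```

```text
2.75 [ 0.3769814  -0.28185011  0.06320231] 0.0026611339318368126 [-0.54779913  0.3267708   0.18173059]
```

View pics/m3.png

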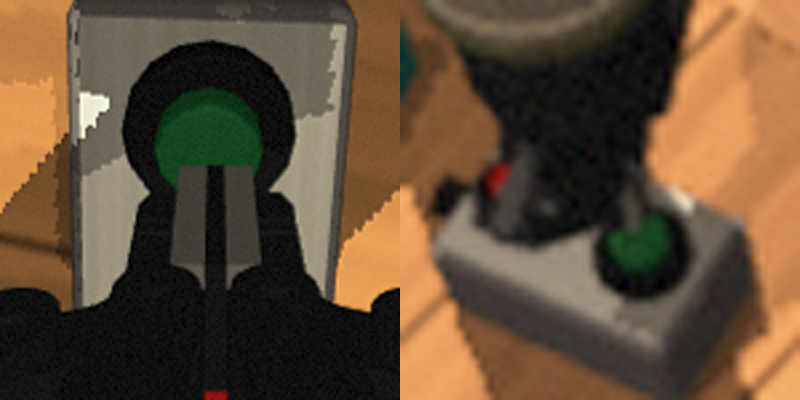

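The picture shows the shut fingertips at about (280,252) in the wrist view, over the green button. They appear roughly 20 mm above the reported TCP, and there is no force yet. I'll keep going down in small steps and watch the force.

Emit:
carry_out:
  commands:
    - [[0, 0, 0.05, 0, 0, 0], [0, 0, 0.05, 0, 0, 0], [0, 0, 0, 0, 0, 0]]

```text
clock: 3.1
position: [0.3769, -0.2818, 0.0591]
ee_rot: [0.992, 0.124, -0.0, -0.0]
ft_force: [-0.2, -0.0, 0.0]
grip_width: 0.001
grasp_force: 0.0
```

Emit:
carry_out:
  commands:
    - [[0, 0, 0.06, 0, 0, 0], [0, 0, 0, 0, 0, 0]]

```text
clock: 3.27
position: [0.3769, -0.2818, 0.0567]
ee_rot: [0.992, 0.124, -0.0, -0.0]
ft_force: [0.6, -0.2, 0.0]
grip_width: 0.002
grasp_force: 0.0
```

Emit:
carry_out:
  commands:
    - [[0, 0, 0.06, 0, 0, 0], [0, 0, 0, 0, 0, 0]]

```text
clock: 3.43
position: [0.3769, -0.2818, 0.0543]
ee_rot: [0.992, 0.124, -0.0, -0.0]
ft_force: [-0.2, -0.2, 0.7]
grip_width: 0.001
grasp_force: 0.0
```

Emit:
carry_out:
  commands:
    - [[0, 0, 0.05, 0, 0, 0], [0, 0, 0.05, 0, 0, 0], [0, 0, 0, 0, 0, 0]]

```text
clock: 3.68
position: [0.3769, -0.2818, 0.0503]
ee_rot: [0.992, 0.124, -0.0, -0.0]
ft_force: [-1.0, -0.5, -0.7]
grip_width: 0.002
grasp_force: 0.0
```

```bash
python3 - <<'E'
from h import *
o=get_obs();print(o["clock"],o["position"],o["grip_width"],o["ft_force"])
w=camera("wrist")[:,:,::-1];s=camera("scene")[:,:,::-1];t=camera("top")[:,:,::-1]
p=camera_params("wrist");P=o["position"];print(proj(p,P),proj(p,P+[0,0,.02]))
c=lambda im,x,y,w,h:cv2.resize(im[y:y+h,x:x+w],(400,400),interpolation=cv2.INTER_CUBIC)
cv2.imwrite("pics/m4.png",np.hstack([c(w,200,190,150,150),c(s,160,230,56,56)]))
E
```

```text
3.6833 [ 0.37690919 -0.28181481  0.05030286] 0.0015418127321282084 [-0.99726814 -0.53006647 -0.70549356]
[280.32075448 237.14019282] [280.34879859 250.69233234]
```

View pics/m4.png

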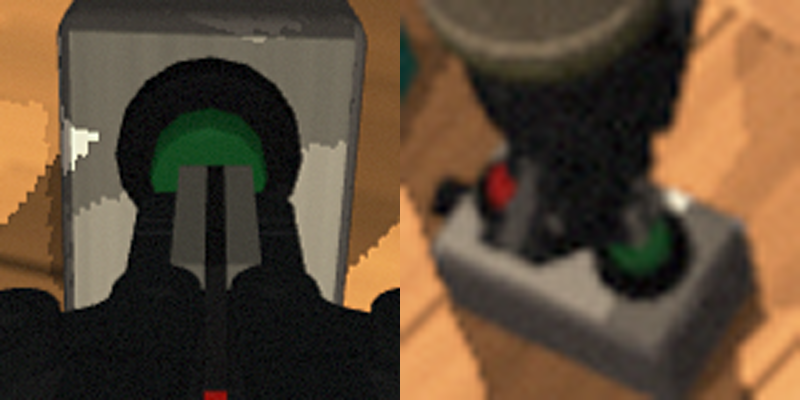

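No contact yet: the button (scene 192,263) is still beneath the fingertip. Continuing down.

Emit:
carry_out:
  commands:
    - [[0, 0, 0.06, 0, 0, 0], [0, 0, 0.04, 0, 0, 0], [0, 0, 0, 0, 0, 0]]

```text
clock: 4.08
position: [0.3769, -0.2818, 0.0463]
ee_rot: [0.992, 0.124, -0.0, -0.0]
ft_force: [0.1, -0.1, -0.5]
grip_width: 0.001
grasp_force: 0.0
```

Emit:
carry_out:
  commands:
    - [[0, 0, 0.06, 0, 0, 0], [0, 0, 0.04, 0, 0, 0], [0, 0, 0, 0, 0, 0]]

```text
clock: 4.33
position: [0.3771, -0.2819, 0.0425]
ee_rot: [0.992, 0.124, 0.0, 0.0]
ft_force: [-0.2, 0.1, 1.2]
grip_width: 0.002
grasp_force: 0.8
```

Emit:
carry_out:
  commands:
    - [[0, 0, 0.05, 0, 0, 0], [0, 0, 0.05, 0, 0, 0], [0, 0, 0, 0, 0, 0]]

```text
clock: 4.58
position: [0.3772, -0.2821, 0.0386]
ee_rot: [0.992, 0.124, 0.0, 0.0]
ft_force: [-0.6, 0.8, 4.2]
grip_width: -0.002
grasp_force: 1.9
```

Emit:
carry_out:
  commands:
    - [[0, 0, 0.05, 0, 0, 0], [0, 0, 0.03, 0, 0, 0], [0, 0, 0, 0, 0, 0]]

```text
clock: 4.83
position: [0.3773, -0.2821, 0.0366]
ee_rot: [0.992, 0.124, -0.0, 0.0]
ft_force: [-6.3, 4.0, 17.5]
grip_width: 0.005
grasp_force: 8.6
```

```bash
python3 - <<'E'
from h import *
o=get_obs();print(o["clock"],o["position"],o["ft_force"],o["torque"])
w=camera("wrist")[:,:,::-1];s=camera("scene")[:,:,::-1]
c=lambda im,x,y,w,h:cv2.resize(im[y:y+h,x:x+w],(400,600),interpolation=cv2.INTER_CUBIC)
cv2.imwrite("pics/m5.png",np.clip(1.8*np.hstack([c(w,180,170,200,300//1)[:, :],c(s,150,190,60,90)]).astype(float),0,255).astype(np.uint8))
E
```

```text
4.8333 [ 0.3772955  -0.28211719  0.03659716] [-6.3196802   3.95820654 17.49828166] [ 0.75685901  1.19457011 -0.07082598]
```

View pics/m5.png

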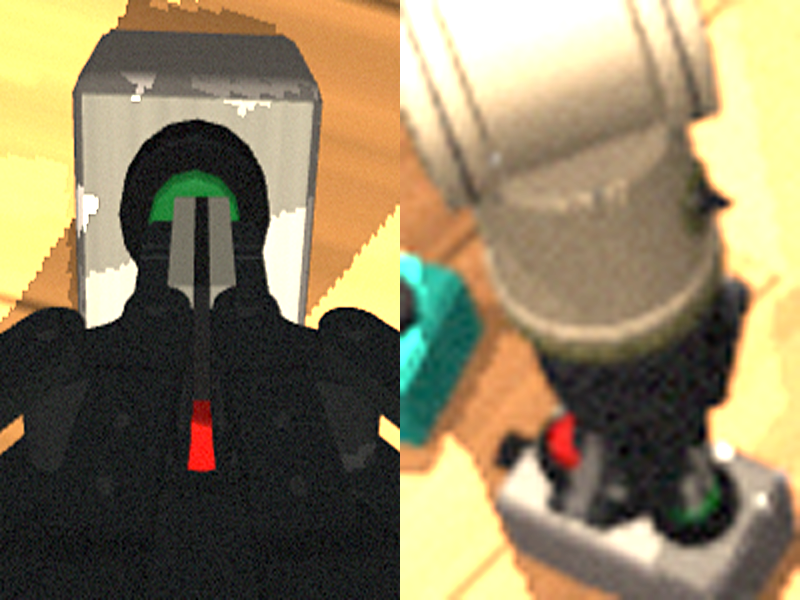

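The green button is pressed to its hard stop: the green face is flush in its ring, force is 17 N and the contact is on the fingertips. The red button at scene (175,256) is untouched. The true tip therefore sits about 35 mm behind the reported TCP. Lifting and moving on to the lip.

Emit:
carry_out:
  commands:
    - [[0, 0, -0.3, 0, 0, 0], [0, 0, -0.8, 0, 0, 0], [0, 0, -0.9, 0, 0, 0], [0, 0, -0.9, 0, 0, 0], [0, 0, -0.6, 0, 0, 0], [0.57, -0.67, -0.2, 0, 0, 0], [0.57, -0.67, -0.2, 0, 0, 0], [0.57, -0.67, -0.2, 0, 0, 0], [0.57, -0.67, -0.2, 0, 0, 0], [0.57, -0.67, -0.2, 0, 0, 0], [0.57, -0.67, -0.2, 0, 0, 0], [0.57, -0.67, -0.2, 0, 0, 0], [0.57, -0.67, -0.2, 0, 0, 0], [0.57, -0.67, -0.2, 0, 0, 0], [0.57, -0.67, -0.2, 0, 0, 0], [0, 0, 0, 0, 0, 1], [0, 0, 0, 0, 0, 1], [0, 0, 0, 0, 0, 0.1], [0, 0, 0, 0, 0, 0]]

```text
clock: 6.52
position: [0.5323, 0.0336, 0.2551]
ee_rot: [1.0, 0.015, -0.0, 0.0]
ft_force: [-0.3, -0.3, -0.3]
grip_width: 0.0
grasp_force: 0.0
```

Emit:
carry_out:
  commands:
    - [[0, 0, 0, 0, 1, 0], [0, 0, 0, 0, 1, 0], [0, 0, 0, 0, 1, 0], [0, 0, 0, 0, 1, 0], [0, 0, 0, 0, 1, 0], [0, 0, 0, 0, 1, 0], [0, 0, 0, 0, 1, 0], [0, 0, 0, 0, 1, 0], [0, 0, 0, 0, 0, 0], [0, 0, 0, 0, 0, 0]]

```text
clock: 7.35
position: [0.5309, 0.0303, 0.2561]
ee_rot: [0.928, 0.012, 0.373, 0.001]
ft_force: [0.3, -0.2, 0.8]
grip_width: 0.005
grasp_force: 0.0
```

Emit:
carry_out:
  commands:
    - [[0, 0, 0, 0, 0.9, 0], [0, 0, 0, 0, 0.9, 0], [0, 0, 0, 0, 0.9, 0], [0, 0, 0, 0, 0.9, 0], [0, 0, 0, 0, 0.9, 0], [0, 0, 0, 0, 0, 0], [0, 0, 0, 0, 0, 0]]

```text
clock: 7.93
position: [0.56, 0.0313, 0.2611]
ee_rot: [0.884, 0.01, 0.467, 0.003]
ft_force: [0.5, -0.4, -0.7]
grip_width: 0.003
grasp_force: 0.0
```

```bash
python3 - <<'E'
from h import *
o=get_obs();print(o["clock"],o["position"],o["joint_pos"],o["ee_rot"])
w=camera("wrist")[:,:,::-1];p=camera_params("wrist")
M=Rot.from_quat(o["ee_rot"]).as_matrix();print(M.round(3).tolist());P=o["position"]
import pickle;pickle.dump((p,P,M),open("w2.pkl","wb"))
cv2.imwrite("pics/w2.png",w)
s=camera("scene")[:,:,::-1];cv2.imwrite("pics/s2.png",s)
cv2.imwrite("pics/m6.png",np.hstack([cv2.resize(w,(400,300)),cv2.resize(s,(400,300))]))
print("tcp,tip",proj(p,P),proj(p,P-.034*M[:,2]))
E
```

```text
7.9333 [0.559988   0.03132571 0.26113537] [ 0.32177982 -0.49750019 -0.4757931   2.41322851 -0.20577105  0.21579953
 -1.59005875] [0.88405596 0.00953967 0.46727531 0.00279999]
[[0.563, 0.014, 0.826], [0.019, -1.0, 0.004], [0.826, 0.014, -0.563]]
tcp,tip [280.28355837 239.24525372] [280.25054978 264.44089957]
```

View pics/m6.png

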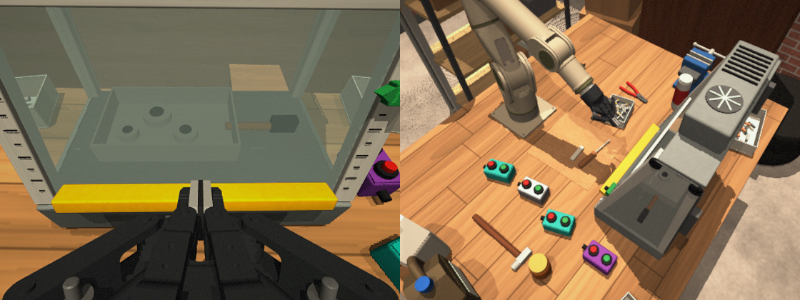

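The wrist view shows the lip as a yellow bar from (78,280) to (470,280) at full resolution, with the arrow at about (535,130). The arm is nearly folded to its limits, with the tool 34° below horizontal. Next I'll fit the lip and arrow geometry.

```bash
cat > fit.py <<'E'
from h import *
import pickle
from scipy.optimize import least_squares
def S(yaw): return Rot.from_euler("ZY",[yaw,np.radians(18)]).as_matrix()
def polys(im,a,b,n=60):
    h=cv2.cvtColor(im,cv2.COLOR_BGR2HSV);m=cv2.inRange(h,a,b)
    return [k for k in cv2.findContours(m,0,1)[0] if cv2.contourArea(k)>n]
E
python3 - <<'E'
from fit import *
p,P,M=pickle.load(open("w2.pkl","rb"))
for n,f in(("w2","w2"),("top","top0")):
    im=cv2.imread(f"pics/{f}.png")
    for k in polys(im,(20,130,40),(36,255,255),300): print(n,"yel",cv2.contourArea(k),cv2.approxPolyDP(k,3,True)[:,0].tolist())
    for k in polys(im,(50,130,30),(75,255,255)):print(n,"grn",cv2.approxPolyDP(k,1.5,True)[:,0].tolist())
E
```

```text
w2 yel 6721.5 [[266, 257], [89, 258], [72, 280], [72, 286], [80, 297], [240, 296], [247, 290], [251, 267]]
w2 yel 5982.0 [[472, 280], [454, 255], [295, 256], [295, 261], [310, 267], [314, 291], [319, 295], [454, 294], [468, 290]]
w2 grn [[559, 113], [547, 113], [543, 118], [523, 127], [532, 136], [534, 135], [533, 141], [538, 145], [549, 148], [559, 147]]
top yel 377.5 [[449, 173], [442, 180], [442, 188], [448, 194], [458, 194], [464, 181]]
top yel 1752.5 [[190, 173], [338, 172], [336, 161], [192, 161]]
top grn [[348, 132], [348, 136], [354, 139], [358, 139], [361, 135], [364, 135], [366, 138], [368, 130]]
```

```bash
cat >> fit.py <<'E'
def lip(v): # corners in world for lip_edge centre v[:3], yaw v[3]
    R=S(v[3]); C=lambda x,y,z:np.array(v[:3])+R@[x,y,z]
    return dict(ft=[C(0,y,.024) for y in(.198,-.198)],fb=[C(0,y,0) for y in(.198,-.198)],bt=[C(.037,y,.024) for y in(.198,-.198)])
E
python3 - <<'E'
from fit import *
p,P,M=pickle.load(open("w2.pkl","rb"))
T=camera_params("top");Sc=camera_params("scene")
obs=[(p,"bt",(89,257.5),(454,255)),(p,"ft",(72,281),(472,280)),(p,"fb",(79,297),(468,294)),(T,"bt",(192,161),(336.5,161))]
def f(v):
    L=lip(v);r=[]
    for c,k,a,b in obs:
        w=1 if c is p else 1.5
        r+=list((proj(c,L[k][0])-a)*w)+list((proj(c,L[k][1])-b)*w)
    return np.array(r)
s=least_squares(f,[.58,.04,.12,.03],loss="soft_l1",x_scale=[.01,.01,.01,.01]);print(s.x.round(4),np.degrees(s.x[3]),f(s.x).round(1))
L=lip(s.x)
for c in(T,Sc): print({k:[proj(c,q).round(1).tolist() for q in x] for k,x in L.items()})
R=S(s.x[3]);tip=tri([(p,(522.5,127)),("top",(347.5,134))]);print("tip",tip, "in sash rel lip_edge",R.T@(tip-s.x[:3]))
for c,u in((p,(522.5,127)),(T,(347.5,134))): # ray at plane y = -(.198+.003)
    o,d=ray(c,*u);a=R.T@(o-s.x[:3]);b=R.T@d;k=(-.201-a[1])/b[1];print("y-plane",a+b*k)
pickle.dump(s.x,open("lip0.pkl","wb"))
E
```

```text
[0.5818 0.0359 0.1187 0.0275] 1.5737790285515312 [ 0.7 -1.6  0.5 -0.3 -1.1  0.6  0.4 -0.3  0.4  1.3 -3.7  2.  -1.8 -1.5
  1.2 -1. ]
{'ft': [[189.7, 171.9], [338.2, 172.2]], 'fb': [[191.2, 176.4], [336.9, 176.7]], 'bt': [[190.8, 160.0], [337.3, 160.4]]}
{'ft': [[354.6, 171.4], [279.0, 264.8]], 'fb': [[351.5, 174.9], [276.7, 267.1]], 'bt': [[363.9, 179.1], [289.6, 273.8]]}
tip [ 0.65995251 -0.16209189  0.27411549] in sash rel lip_edge [ 0.02113202 -0.20005364  0.17031774]
y-plane [ 0.02618354 -0.201       0.17076294]
y-plane [ 0.01931058 -0.201       0.17074461]
```

Emit:
carry_out:
  commands:
    - [[-0.59, -0.03, 0.43, 0, 0, 0], [-0.59, -0.03, 0.43, 0, 0, 0], [-0.59, -0.03, 0.43, 0, 0, 0], [-0.59, -0.03, 0.43, 0, 0, 0], [-0.5, -0.03, 0.33, 0, 0, 0], [-0.3, -0.03, 0.2, 0, 0, 0], [0, 0, 0, 0, 0, 0], [0, 0, 0, 0, 0, 0]]

```text
clock: 8.7
position: [0.5719, 0.0443, 0.2055]
ee_rot: [0.893, 0.013, 0.45, -0.0]
ft_force: [0.1, 0.2, -0.0]
grip_width: 0.001
grasp_force: 0.0
```

```bash
cat > rel.py <<'E'
from fit import *
v=pickle.load(open("lip0.pkl","rb"));R=S(v[3])
o=get_obs();M=Rot.from_quat(o["ee_rot"]).as_matrix();t=o["position"]-.034*M[:,2]
print(o["clock"],"tcp",o["position"].round(4),"pitch",np.degrees(np.arcsin(-M[2,2])).round(1),"tip rel lip_edge (sash)",(R.T@(t-v[:3])).round(4),"j",o["joint_pos"].round(2),"F",o["ft_force"].round(1))
print("sash axes in tool: x",(M.T@R[:,0]).round(3),"z",(M.T@R[:,2]).round(3),"yaw err deg",np.degrees((R.T@M[:,2])[1]).round(1),"roll",np.degrees((M[2,1])).round(1))
E
python3 rel.py
```

```text
8.7 tcp [0.5719 0.0443 0.2055] pitch 36.5 tip rel lip_edge (sash) [-0.0682  0.009   0.0904] j [ 0.84 -0.49 -0.93  2.42 -1.26  0.22 -0.63] F [ 0.1  0.2 -0. ]
sash axes in tool: x [ 0.317 -0.008  0.948] z [ 0.948  0.009 -0.317] yaw err deg -0.6 roll 0.7
```

Emit:
carry_out:
  commands:
    - [[0.1, 0.1, 0.3, 0, -0.75, 0], [0.1, 0.1, 0.3, 0, -0.75, 0], [0.1, 0, 0.2, 0, 0, 0], [-0.5, 0, 0.25, 0, 0, 0], [-0.5, 0, 0.25, 0, 0, 0], [-0.5, 0, 0.25, 0, 0, 0], [0, 0, 0, 0, 0, 0], [0, 0, 0, 0, 0, 0]]

```text
clock: 9.37
position: [0.5806, 0.0412, 0.133]
ee_rot: [0.918, 0.015, 0.397, -0.002]
ft_force: [0.2, 0.2, 0.0]
grip_width: 0.001
grasp_force: 0.0
```

```bash
python3 rel.py
```

```text
9.3667 tcp [0.5806 0.0412 0.133 ] pitch 43.2 tip rel lip_edge (sash) [-0.0362  0.0055  0.0278] j [ 1.04 -0.28 -1.16  2.38 -1.08  0.12 -0.73] F [0.2 0.2 0. ]
sash axes in tool: x [ 0.426 -0.001  0.905] z [ 0.905  0.009 -0.426] yaw err deg -0.2 roll 0.5
```

Emit:
carry_out:
  commands:
    - [[-0.49, 0.04, 0.23, 0, 0, 0], [-0.49, 0.04, 0.23, 0, 0, 0], [-0.49, 0.04, 0.23, 0, 0, 0], [0, 0, 0, 0, 0, 0], [0, 0, 0, 0, 0, 0]]

```text
clock: 9.78
position: [0.5637, 0.036, 0.097]
ee_rot: [0.924, 0.014, 0.381, 0.002]
ft_force: [0.4, -0.2, 0.1]
grip_width: -0.002
grasp_force: 0.0
```

```bash
python3 rel.py
```

```text
9.7833 tcp [0.5637 0.036  0.097 ] pitch 45.2 tip rel lip_edge (sash) [-0.0407  0.001  -0.0106] j [ 1.12 -0.23 -1.26  2.41 -1.26  0.07 -0.53] F [ 0.4 -0.2  0.1]
sash axes in tool: x [ 0.457 -0.007  0.89 ] z [ 0.89   0.013 -0.457] yaw err deg -0.7 roll 0.8
```

Emit:
carry_out:
  commands:
    - [[0, 0, 0, 0, -0.7, 0], [0, 0, 0, 0, -0.7, 0], [-0.3, 0, 0.2, 0, 0, 0], [-0.3, 0, 0.2, 0, 0, 0], [-0.15, 0, 0.1, 0, 0, 0], [0, 0, 0, 0, 0, 0], [0, 0, 0, 0, 0, 0]]

```text
clock: 10.37
position: [0.5551, 0.0363, 0.0724]
ee_rot: [0.942, 0.016, 0.335, 0.001]
ft_force: [0.3, 0.6, 0.1]
grip_width: -0.005
grasp_force: 0.0
```

```bash
python3 rel.py
```

```text
10.3667 tcp [0.5551 0.0363 0.0724] pitch 50.9 tip rel lip_edge (sash) [-0.0396  0.0014 -0.0338] j [ 1.35 -0.22 -1.47  2.37 -0.76  0.16 -1.01] F [0.3 0.6 0.1]
sash axes in tool: x [ 0.543 -0.003  0.84 ] z [ 0.839  0.012 -0.543] yaw err deg -0.5 roll 0.7
```

Emit:
carry_out:
  commands:
    - [[0.2, 0, 0.31, 0, 0, 0], [0.2, 0, 0.31, 0, 0, 0], [0.12, 0, 0.19, 0, 0, 0], [0, 0, 0, 0, 0, 0]]

```text
clock: 10.7
position: [0.5567, 0.0334, 0.0701]
ee_rot: [0.945, 0.016, 0.327, 0.003]
ft_force: [0.2, -0.0, -0.7]
grip_width: 0.002
grasp_force: 0.0
```

```bash
python3 rel.py; python3 - <<'E'
from fit import *
w=camera("wrist")[:,:,::-1];s=camera("scene")[:,:,::-1];cv2.imwrite("pics/w3.png",w)
cv2.imwrite("pics/m7.png",np.hstack([cv2.resize(w[60:360,80:480],(400,300)),cv2.resize(s[150:300,220:420],(400,300))]))
E
```

```text
10.7 tcp [0.5567 0.0334 0.0701] pitch 51.8 tip rel lip_edge (sash) [-0.0371 -0.0013 -0.035 ] j [ 1.33 -0.14 -1.47  2.36 -0.2   0.14 -1.53] F [ 0.2 -0.  -0.7]
sash axes in tool: x [ 0.556 -0.005  0.831] z [ 0.831  0.015 -0.556] yaw err deg -0.7 roll 0.9
```

View pics/m7.png

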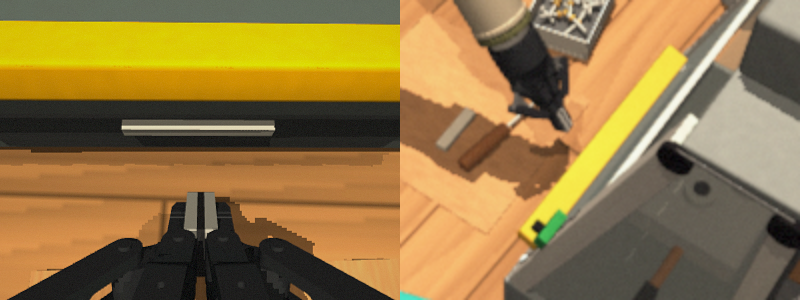

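The wrist view shows the lip above the tip (wrist crop rows 20–100) and the fingers in front of and below it. Force is zero. The arm is reconfiguring near a wrist singularity, so I'll repeat the forward move.

Emit:
carry_out:
  commands:
    - [[0.15, 0, 0.23, 0, 0, 0], [0.15, 0, 0.23, 0, 0, 0], [0.15, 0, 0.23, 0, 0, 0], [0, 0, 0, 0, 0, 0]]

```text
clock: 11.13
position: [0.5573, 0.035, 0.0657]
ee_rot: [0.948, 0.017, 0.318, 0.0]
ft_force: [-0.9, -0.2, -0.5]
grip_width: -0.003
grasp_force: 0.0
```

```bash
python3 rel.py
```

```text
11.1333 tcp [0.5573 0.035  0.0657] pitch 52.9 tip rel lip_edge (sash) [-0.0348 -0.     -0.0385] j [ 1.28 -0.04 -1.44  2.34  0.34  0.17 -2.03] F [-0.9 -0.2 -0.5]
sash axes in tool: x [0.572 0.002 0.82 ] z [ 0.82   0.012 -0.572] yaw err deg -0.3 roll 0.6
```

Emit:
carry_out:
  commands:
    - [[0, 0, 0, 0, -0.5, 0], [0, 0, 0, 0, -0.5, 0], [0.15, 0, 0.18, 0, 0, 0], [0.15, 0, 0.18, 0, 0, 0], [0.15, 0, 0.18, 0, 0, 0], [0, 0, 0, 0, 0, 0]]

```text
clock: 11.63
position: [0.5835, 0.0375, 0.056]
ee_rot: [0.964, 0.017, 0.267, -0.001]
ft_force: [-0.2, 0.9, 0.2]
grip_width: -0.002
grasp_force: 0.0
```

```bash
python3 rel.py
```

```text
11.6333 tcp [0.5835 0.0375 0.056 ] pitch 59.0 tip rel lip_edge (sash) [-0.0046  0.0017 -0.0367] j [ 0.96  0.2  -1.2   2.2   0.72  0.41 -2.32] F [-0.2  0.9  0.2]
sash axes in tool: x [0.656 0.004 0.755] z [ 0.754  0.009 -0.656] yaw err deg -0.1 roll 0.4
```

Emit:
carry_out:
  commands:
    - [[0.12, 0, 0.14, 0, 0, 0], [0.12, 0, 0.14, 0, 0, 0], [0.12, 0, 0.14, 0, 0.5, 0], [0, 0, 0, 0, 0.5, 0], [0, 0, 0, 0, 0, 0]]

```text
clock: 12.05
position: [0.6012, 0.0365, 0.0438]
ee_rot: [0.955, 0.019, 0.297, 0.003]
ft_force: [-0.5, 0.7, 0.0]
grip_width: 0.001
grasp_force: 0.0
```

```bash
python3 rel.py
```

```text
12.05 tcp [0.6012 0.0365 0.0438] pitch 55.4 tip rel lip_edge (sash) [ 0.0146  0.0004 -0.0445] j [ 0.68  0.19 -0.91  2.23  0.93  0.3  -2.54] F [-0.5  0.7  0. ]
sash axes in tool: x [0.607 0.002 0.794] z [ 0.794  0.018 -0.607] yaw err deg -0.5 roll 0.9
```

Emit:
carry_out:
  commands:
    - [[0.15, 0, -0.115, 0, 0, 0], [0.15, 0, -0.115, 0, 0, 0], [0, 0, 0, 0, 0, 0]]

```text
clock: 12.3
position: [0.6085, 0.0371, 0.0613]
ee_rot: [0.954, 0.019, 0.299, 0.002]
ft_force: [0.8, 0.6, 1.3]
grip_width: -0.002
grasp_force: 0.0
```

```bash
python3 rel.py
```

```text
12.3 tcp [0.6085 0.0371 0.0613] pitch 55.2 tip rel lip_edge (sash) [ 0.0161  0.0007 -0.0258] j [ 0.74  0.17 -0.97  2.21  0.82  0.33 -2.43] F [0.8 0.6 1.3]
sash axes in tool: x [0.605 0.002 0.797] z [ 0.796  0.017 -0.605] yaw err deg -0.5 roll 0.9
```

Emit:
carry_out:
  commands:
    - [[0.06, 0, -0.045, 0, 0, 0], [0.1, 0, -0.076, 0, 0, 0], [0.14, 0, -0.106, 0, 0, 0], [0.14, 0, -0.106, 0, 0, 0], [0.14, 0, -0.106, 0, 0, 0], [0.1, 0, -0.076, 0, 0, 0], [0.06, 0, -0.045, 0, 0, 0], [0, 0, 0, 0, 0, 0]]

```text
clock: 12.97
position: [0.618, 0.0363, 0.0936]
ee_rot: [0.955, 0.018, 0.297, 0.003]
ft_force: [-5.1, -0.1, 0.2]
grip_width: 0.007
grasp_force: 2.1
```

```bash
python3 rel.py; cat > meas.py <<'E'
from fit import *
v=pickle.load(open("lip0.pkl","rb"));R=S(v[3])
# slide fit: template match of lip rise against current top and scene views by back/front yellow edges
from scipy.optimize import minimize_scalar
out=[]
for n,key in(("top","top"),("scene","scene")):
    p=camera_params(n);im=camera(n)[:,:,::-1].copy();cv2.imwrite(f"pics/z_{n}.png",im)
    h=cv2.cvtColor(im,cv2.COLOR_BGR2HSV);m=cv2.inRange(h,(20,130,40),(36,255,255))
    def hull(s):
        L=lip(np.r_[v[:3]+R[:,2]*s,v[3]]);pts=np.array([proj(p,q) for k in L.values() for q in k],np.float32)
        return cv2.convexHull(pts)
    def cost(s):
        a=np.zeros_like(m);cv2.fillConvexPoly(a,np.round(hull(s)*16).astype(int),255,shift=4)
        return -((a>0)&(m>0)).sum()*2/((a>0).sum()+ (m>0).sum())
    ss=np.arange(-.01,.235,.001);c=np.array([cost(s) for s in ss]);b=-c.min();ok=ss[c<=c.min()+.004];print(n,"rise",ok.min().round(4),ok.max().round(4),"score",b.round(2))
E
python3 meas.py
```

```text
12.9667 tcp [0.618  0.0363 0.0936] pitch 55.4 tip rel lip_edge (sash) [ 0.0152 -0.0002  0.008 ] j [ 0.86  0.14 -1.08  2.15  0.62  0.38 -2.23] F [-5.1 -0.1  0.2]
sash axes in tool: x [ 0.608 -0.001  0.794] z [ 0.794  0.017 -0.608] yaw err deg -0.6 roll 0.9
top rise 0.027 0.033 score 0.77
scene rise 0.026 0.036 score 0.79
```

Emit:
carry_out:
  commands:
    - [[0.08, 0, -0.06, 0, 0, 0], [0.13, 0, -0.1, 0, 0, 0], [0.16, 0, -0.122, 0, 0, 0], [0.16, 0, -0.122, 0, 0, 0], [0.16, 0, -0.122, 0, 0, 0], [0.16, 0, -0.122, 0, 0, 0], [0.13, 0, -0.1, 0, 0, 0], [0.08, 0, -0.06, 0, 0, 0], [0.04, 0, -0.03, 0, 0, 0], [0, 0, 0, 0, 0, 0]]

```text
clock: 13.9
position: [0.6354, 0.0376, 0.1465]
ee_rot: [0.955, 0.018, 0.297, 0.003]
ft_force: [-4.9, -1.9, 0.1]
grip_width: 0.002
grasp_force: 2.5
```

```bash
python3 rel.py; python3 meas.py
```

```text
13.9 tcp [0.6354 0.0376 0.1465] pitch 55.4 tip rel lip_edge (sash) [0.0155 0.0006 0.0637] j [ 0.98  0.09 -1.18  2.06  0.39  0.48 -2.01] F [-4.9 -1.9  0.1]
sash axes in tool: x [ 0.608 -0.001  0.794] z [ 0.794  0.017 -0.608] yaw err deg -0.6 roll 1.0
top rise 0.083 0.083 score 0.77
scene rise 0.079 0.089 score 0.81
```

Emit:
carry_out:
  commands:
    - [[0.08, 0, -0.06, 0, 0, 0], [0.13, 0, -0.1, 0, 0, 0], [0.16, 0, -0.122, 0, 0, 0], [0.16, 0, -0.122, 0, 0, 0], [0.16, 0, -0.122, 0, 0, 0], [0.16, 0, -0.122, 0, 0, 0], [0.13, 0, -0.1, 0, 0, 0], [0.08, 0, -0.06, 0, 0, 0], [0.04, 0, -0.03, 0, 0, 0], [0, 0, 0, 0, 0, 0]]

```text
clock: 14.83
position: [0.6533, 0.0394, 0.2002]
ee_rot: [0.954, 0.018, 0.298, 0.003]
ft_force: [-5.5, -2.8, -0.5]
grip_width: -0.0
grasp_force: 2.6
```

```bash
python3 rel.py; python3 meas.py; python3 - <<'E'
from fit import *
w=camera("wrist")[:,:,::-1].copy();p=camera_params("wrist");cv2.imwrite("pics/w4.png",w)
pickle.dump(p,open("w4.pkl","wb"))
for n,im in(("wrist",w),("top",cv2.imread("pics/z_top.png")),("scene",cv2.imread("pics/z_scene.png"))):
    for k in polys(im,(20,130,40),(36,255,255),300): print(n,"yel",cv2.contourArea(k),cv2.approxPolyDP(k,2,True)[:,0].tolist())
    for k in polys(im,(50,130,30),(75,255,255),40):print(n,"grn",cv2.approxPolyDP(k,1.2,True)[:,0].tolist())
E
```

```text
14.8333 tcp [0.6533 0.0394 0.2002] pitch 55.3 tip rel lip_edge (sash) [0.0159 0.0019 0.1203] j [ 1.04  0.05 -1.22  1.96  0.25  0.58 -1.87] F [-5.5 -2.8 -0.5]
sash axes in tool: x [0.606 0.    0.795] z [ 0.795  0.017 -0.606] yaw err deg -0.6 roll 0.9
top rise 0.142 0.142 score 0.75
scene rise 0.14 0.143 score 0.84
wrist yel 54872.0 [[0, 172], [0, 272], [559, 274], [559, 177]]
top yel 379.0 [[449, 173], [442, 180], [442, 188], [446, 193], [458, 194], [463, 189], [464, 181], [459, 175]]
top yel 2034.0 [[180, 142], [198, 143], [346, 142], [343, 129], [182, 129]]
top grn [[381, 318], [379, 323], [381, 326], [385, 326], [387, 324], [387, 320], [385, 318]]
top grn [[374, 252], [372, 257], [376, 260], [379, 259], [380, 254], [378, 252]]
top grn [[388, 190], [384, 194], [387, 199], [392, 197], [391, 191]]
top grn [[348, 132], [348, 136], [353, 139], [358, 139], [361, 135], [364, 135], [366, 138], [368, 134], [368, 130], [353, 130]]
top grn [[391, 120], [390, 126], [392, 128], [397, 127], [397, 121]]
scene yel 519.5 [[198, 355], [189, 355], [181, 363], [180, 372], [186, 380], [196, 380], [204, 373], [205, 363]]
scene yel 1770.5 [[384, 155], [376, 149], [296, 247], [300, 253], [298, 254], [303, 257], [310, 254], [384, 159]]
scene grn [[287, 357], [285, 359], [285, 364], [290, 366], [293, 363], [293, 359], [291, 357]]
scene grn [[229, 304], [227, 306], [227, 310], [232, 312], [235, 307], [233, 304]]
scene grn [[194, 259], [189, 262], [190, 266], [192, 267], [197, 264], [196, 260]]
scene grn [[300, 255], [289, 266], [287, 270], [290, 273], [302, 258]]
scene grn [[143, 230], [141, 235], [142, 237], [146, 237], [148, 232]]
```

```bash
cat > edge.py <<'E'
from fit import *
v=pickle.load(open("lip0.pkl","rb"));R=S(v[3])
T=camera_params("top")
def rows(im):  # sub-pixel upper/lower yellow rows near columns away from the fingers, top view
    b=im.astype(float);y=np.clip((b[:,:,1]+b[:,:,2])/2-b[:,:,0],0,None);r=[]
    for c in list(range(203,228,2))+list(range(310,334,2)):
        seg=y[115:185,c];mx=np.median(np.sort(seg)[-8:]);i=np.where(seg>mx/2)[0]
        f=lambda a,b_:a+(mx/2-seg[a])/(seg[b_]-seg[a])*(b_-a)
        r.append((115+f(i[0]-1,i[0]),115+f(i[-1],i[-1]+1)))
    return np.median(r,axis=0)
def pred(s):
    L=lip(np.r_[v[:3]+R[:,2]*s,v[3]]);m=lambda k:np.mean([proj(T,q)[1] for q in L[k]]);return np.array([m("bt"),m("ft"),m("fb")])
print("model 0",pred(0).round(2),"now",pred(.1415).round(2),"goal",pred(.1583).round(2))
for f in("top0","z_top"): print(f,rows(cv2.imread(f"pics/{f}.png")).round(2))
E
python3 edge.py
```

```text
model 0 [160.19 172.06 176.53] now [128.88 141.77 147.43] goal [124.64 137.66 143.49]Traceback (most recent call last):
  File "edge.py", line 14, in <module>
    for f in("top0","z_top"): print(f,rows(cv2.imread(f"pics/{f}.png")).round(2))
                                      ~~~~^^^^^^^^^^^^^^^^^^^^^^^^^^^^^
  File "edge.py", line 9, in rows
    r.append((115+f(i[0]-1,i[0]),115+f(i[-1],i[-1]+1)))
                                     ~^^^^^^^^^^^^^^^
  File "edge.py", line 8, in <lambda>
    f=lambda a,b_:a+(mx/2-seg[a])/(seg[b_]-seg[a])*(b_-a)
                                   ~~~^^^^
IndexError: index 70 is out of bounds for axis 0 with size 70
```

Emit:
carry_out:
  commands:
    - [[0.06, 0, -0.046, 0, 0, 0], [0.09, 0, -0.069, 0, 0, 0], [0.09, 0, -0.069, 0, 0, 0], [0.06, 0, -0.046, 0, 0, 0], [0.02, 0, -0.015, 0, 0, 0], [0, 0, 0, 0, 0, 0], [0, 0, 0, 0, 0, 0]]

```text
clock: 15.57
position: [0.6586, 0.0403, 0.2158]
ee_rot: [0.954, 0.018, 0.299, 0.003]
ft_force: [-5.4, -3.5, -1.3]
grip_width: 0.0
grasp_force: 2.6
```

```bash
python3 rel.py; python3 meas.py; python3 - <<'E'
from fit import *
for n in("top","scene"):
    im=cv2.imread(f"pics/z_{n}.png")
    for k in polys(im,(20,130,40),(36,255,255),600): print(n,"yel",cv2.approxPolyDP(k,1.5,True)[:,0].tolist())
E
```

```text
15.5667 tcp [0.6586 0.0403 0.2158] pitch 55.2 tip rel lip_edge (sash) [0.0161 0.0027 0.1368] j [ 1.04  0.04 -1.22  1.93  0.23  0.61 -1.85] F [-5.4 -3.5 -1.3]
sash axes in tool: x [0.605 0.001 0.796] z [ 0.796  0.017 -0.605] yaw err deg -0.6 roll 0.9
top rise 0.158 0.159 score 0.77
scene rise 0.157 0.161 score 0.83
top yel [[178, 138], [347, 138], [345, 125], [181, 125]]
scene yel [[382, 148], [377, 147], [298, 245], [308, 255], [313, 251], [387, 156], [387, 152]]
```

Emit:
carry_out:
  commands:
    - [[-0.1, 0, 0.076, 0, 0, 0], [-0.2, 0, 0.152, 0, 0, 0], [-0.2, 0, 0.152, 0, 0, 0], [-0.15, 0, -0.2, 0, 0, 0], [-0.25, 0, -0.33, 0, 0, 0], [-0.3, 0, -0.4, 0, 0, 0], [-0.3, 0, -0.4, 0, 0, 0], [-0.2, 0, -0.26, 0, 0, 0], [0, 0, 0, 0, 0, 0], [0, 0, 0, 0, 0, 0]]

```text
clock: 16.5
position: [0.5768, 0.0379, 0.2153]
ee_rot: [0.954, 0.019, 0.299, 0.004]
ft_force: [0.4, 0.5, -0.4]
grip_width: -0.001
grasp_force: 0.0
```

```bash
python3 rel.py; python3 meas.py; python3 - <<'E'
from fit import *
im=cv2.imread("pics/z_top.png")
for k in polys(im,(20,130,40),(36,255,255),600): print("yel",cv2.approxPolyDP(k,1.5,True)[:,0].tolist())
w=camera("wrist")[:,:,::-1].copy();p=camera_params("wrist");cv2.imwrite("pics/w5.png",w);pickle.dump(p,open("w5.pkl","wb"))
v=pickle.load(open("lip0.pkl","rb"));R=S(v[3])
L=lip(np.r_[v[:3]+R[:,2]*.158,v[3]]);print({k:[proj(p,q).round(1).tolist() for q in x] for k,x in L.items()})
for k in polys(w,(20,130,40),(36,255,255),300): print("w yel",cv2.approxPolyDP(k,2,True)[:,0].tolist())
for k in polys(w,(50,130,30),(75,255,255),60): print("w grn",cv2.approxPolyDP(k,1.5,True)[:,0].tolist())
E
```

```text
16.5 tcp [0.5768 0.0379 0.2153] pitch 55.2 tip rel lip_edge (sash) [-0.0615  0.0025  0.111 ] j [ 0.93 -0.31 -0.96  2.11 -0.35  0.63 -1.4 ] F [ 0.4  0.5 -0.4]
sash axes in tool: x [0.605 0.001 0.796] z [ 0.796  0.019 -0.605] yaw err deg -0.6 roll 1.0
top rise 0.158 0.159 score 0.77
scene rise 0.157 0.161 score 0.83
yel [[178, 134], [179, 139], [347, 138], [345, 125], [180, 125]]
{'ft': [[-161.2, 61.0], [721.6, 76.8]], 'fb': [[-106.9, 107.2], [667.5, 119.6]], 'bt': [[-101.2, 21.9], [663.8, 36.9]]}
w yel [[0, 19], [0, 99], [559, 107], [559, 28]]
```

Released: the window stays and nothing is touching it. For a check in which calibration errors cancel, I'll look at the lip end and the arrow together from closer.

Emit:
carry_out:
  commands:
    - [[0, 0.5, -0.4, 0, 0, 0], [0, 0.8, -0.4, 0, 0, 0], [0, 0.8, -0.4, 0, 0, 0], [0, 0.8, -0.2, 0, 0, 0], [0.3, 0.6, 0, 0, 0, 0], [0.3, 0.3, 0, 0, 0, 0], [0, 0, 0, 0, 0, 0], [0, 0, 0, 0, 0, 0], [0, 0, 0, 0, 0, 0]]

```text
clock: 17.4
position: [0.5696, -0.1129, 0.2762]
ee_rot: [0.955, 0.019, 0.297, 0.002]
ft_force: [0.2, 0.5, -0.8]
grip_width: -0.002
grasp_force: 0.0
```

```bash
python3 rel.py; python3 - <<'E'
from fit import *
w=camera("wrist")[:,:,::-1].copy();p=camera_params("wrist");cv2.imwrite("pics/w6.png",w);pickle.dump(p,open("w6.pkl","wb"))
v=pickle.load(open("lip0.pkl","rb"));R=S(v[3])
for s in(.158,.162):
    L=lip(np.r_[v[:3]+R[:,2]*s,v[3]]);print({k:[proj(p,q).round(1).tolist() for q in x] for k,x in L.items()})
print("tip pred",proj(p,v[:3]+R@[.021,-.200,.1703]),"mark at front plane",proj(p,v[:3]+R@[0,-.198,.1703]))
for k in polys(w,(20,130,40),(36,255,255),300): print("w yel",cv2.approxPolyDP(k,2,True)[:,0].tolist())
for k in polys(w,(50,130,30),(75,255,255),60): print("w grn",cv2.approxPolyDP(k,1.5,True)[:,0].tolist())
E
```

```text
17.4 tcp [ 0.5696 -0.1129  0.2762] pitch 55.4 tip rel lip_edge (sash) [-0.0911 -0.1481  0.1655] j [ 0.89 -0.25 -0.58  2.   -0.43  0.8  -1.03] F [ 0.2  0.5 -0.8]
sash axes in tool: x [0.608 0.002 0.794] z [ 0.794  0.017 -0.607] yaw err deg -0.5 roll 0.9
{'ft': [[-265.0, 114.8], [357.8, 124.7]], 'fb': [[-216.4, 143.3], [350.3, 151.6]], 'bt': [[-211.3, 81.1], [350.5, 90.9]]}
{'ft': [[-274.0, 109.5], [359.2, 119.7]], 'fb': [[-223.9, 138.9], [351.5, 147.5]], 'bt': [[-218.7, 75.8], [351.6, 85.9]]}
tip pred [352.80920945 118.57553479] mark at front plane [353.98181903 138.42993108]
w yel [[0, 83], [0, 141], [336, 145], [351, 142], [358, 121], [352, 92], [346, 87]]
w grn [[434, 287], [431, 291], [431, 298], [436, 304], [447, 305], [451, 302], [452, 294], [447, 287]]
w grn [[433, 137], [426, 144], [426, 148], [430, 153], [436, 154], [444, 148], [444, 143], [439, 138]]
w grn [[357, 113], [359, 119], [358, 127], [366, 132], [371, 139], [397, 139], [395, 127], [405, 119], [415, 121], [420, 135], [430, 116], [431, 110], [426, 101], [383, 100], [376, 101], [373, 105]]
```

The measurements agree to about 1–2 mm: the top and scene views put the rise at 158–159 mm, the close wrist view at about 161 mm, and the goal is 158 mm. The arrow therefore points at the middle of the 24 mm lip, the window stands still, and the arm is clear. Handing in.

```bash
python3 -c "
from workcell import *
print(hand_in())"
```

```text
the job is handed in; nothing more can be done
None
```

I pressed the green start button to its stop, then pushed the window up from beneath the lip until the arrow pointed at the lip's middle (within about 3 mm by my measurements). The fingers are clear, the window is holding, and the job is handed in at about 17 s.

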